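# Clip the bread board into its sprung holder

### The arm

A 7-joint arm with a two-finger parallel gripper is mounted at the origin on the work surface. World frame = base frame: x ahead of the robot, y to its left, z up, the work surface at z = 0. Lengths are in m, angles in rad, forces in N, time in s.
With the tool pointing down it reaches from about 0.425 to 0.875 m from the base axis. Payload 8.4 kg.
Tool frame: the origin (TCP) lies midway between the tips of the shut fingers; the grasp point (between the pads) lies 19 mm behind it; z points along the fingers, y is the line along which they close (so a half turn about z gives the same grasp; the last joint's range is limited). The gripper opens to 87 mm and grips with 3 to 60 N. Pads are 19 mm wide; open, the fingers measure 117 mm over their backs; the gripper's body (75 mm by 190 mm) begins 51 mm behind the grasp point.
Start: joints at [1.238, 0.333, 0.04, 1.465, -0.013, 1.343, -0.059], TCP at [0.151, -0.632, 0.223] pointing down, gripper open.
Joint ranges: [-2.58, 2.58], [-0.38, 2.09], [-1.3, 1.39], [0.25, 2.4], [-1.5, 4.64], [0.08, 2.09], [-2.65, 2.65]. Speed limits (rad/s): [2.22, 2.22, 2.79, 2.79, 3.14, 3.14, 3.14].

### API

Orientations are given as [roll, pitch, yaw] about the fixed x, y, z axes, in that order (R = Rz(yaw) Ry(pitch) Rx(roll)).
In Python, from workcell import read_state, camera, camera_info, sign_off gives the robot as it stands.
- The arm moves only by the shell command python3 -m inch 'ROWS'. ROWS is a JSON object whose one key "series" holds a list of rows, each an object of numbers: "rx", "ry", "rz": the turn, a rotation vector about the tool's x, y, z in rad; "dx", "dy", "dz": the shift along the tool's x, y, z in m; "jaw": the closure, from -1 (fully open) to 1 (shut). In form: {"series": [{"rx": .., "ry": .., "rz": .., "dx": .., "dy": .., "dz": .., "jaw": ..}, ...]}. A call has exactly 8 rows; each row is the pose to reach, as a shift and turn from the pose commanded when the call began, along the tool's axes at that moment; what a row does not reach only later rows make up. A row lasts 1/10 s, in which the tool goes at most 50 mm and 8.59 degrees, less where a joint would pass 70% of its speed; a pose out of reach is approached as far as the arm can. A call with a gripper value outside its range is refused whole. The fingers move at their own pace and stop on an object; the grip force is fixed at half the most. Time passes only in rows, so rows that repeat a pose let the fingers close, or fill a call up. It gives the time, the measured TCP pose, the force, the opening and the grip force at its end, in the units of the state.
- read_state(): the state, without advancing time (a new reading comes with each control period).
- camera(name): name is "side" or "top" or "wrist"; returns the picture (384x512x3 uint8, red, green, blue); there is no depth.
- camera_info(name): a dict with "vfov" (degrees; the focal length in pixels is half the picture's height over the tangent of half this angle, whatever the lens; pixels are square), "cx", "cy" (the principal point, pixels), "T" (4x4, takes a point from camera to world coordinates); the wrist camera has in their place "tool_from_camera" (4x4, takes a point from camera to tool coordinates, whose origin is the TCP and whose axes are the flange's). Camera axes: x right, y down, z forward; pixel columns grow to the right and rows downward; lengths in m; the calibration is good to about 2 mm. The wrist camera is an equidistant fisheye: a pixel r from the principal point sees the ray r / f radians off the axis. A picture is of the moment at which its call begins: read the wrist's pose just before it. camera_info takes no time and is no camera call.
- sign_off(): hands the job in; it is judged then, once.
The state is a dict: "time": time; "qpos": joint angles; "joint_velocities": joint speeds; "tau": joint torques, N m; "ee_pos": TCP position; "tcp_rot": TCP orientation; "wrist_force": force on the tool from outside, world axes, zero at the start; "moment": the same for the moment, N m; "width": finger opening in m; "gripper_force": force on a finger pad.
Only numpy, scipy, OpenCV 4.12 (cv2) and the standard library are available. Lean on these libraries where they do the work, as an engineer would, in place of code of your own. Each camera call takes 0.05 s, during which the arm holds its last target. There are 200 camera calls.

### The job

Take the small bread board from the wooden rack and fit it into the sprung board holder: with its other end held up, push one end under the lip of a jaw and drive that jaw back, lower the other end inside the lip of the opposite jaw, then let go so that the springs centre the board, flat and square on both ledges under both lips. Push gently: do not run a jaw hard into its stop, never press on the holder with more than about 3 kg, and leave the egg cups, glasses and other things alone.

Things in the scene. Friction and masses are not known exactly. Their poses are not given: they have to be found in the camera images.
- board: pale wooden bread board, 200 (own x) by 58 (own y) by 12 mm (z), about 0.13 kg; ends alike. Origin at the centre of its underside, z up. It lies across the rack's two bars, underside 22 mm over the table, its middle clear at the long sides and below (only a 16 mm wide, 6 mm high spine joins the bars). Grasp it across the 58 mm at its middle.
- rack: fixed low wooden rack: two bars 22 mm wide, 100 mm long, 22 mm high, lying along its y at x = -62 and +62 mm. Origin on the table, z up. It and the holder may swap sides of the table.
- holder: fixed sprung board holder: dark wooden base 340 (own x) by 90 (own y) by 12 mm; on it a 24 mm wide metal rail along x, top 14 mm below the ledges, with two alike jaws facing each other, 50 mm wide (y, centred). Origin on the table under the base's centre, z up. Steel spring blocks stand 33 mm outward of the jaw walls, tops 18 mm over the ledges.
- holder_nominal (a point): nominal point midway between the jaws at the level of the ledges' tops, 40 mm over the table; fixed to the base, axes as the holder's. The real rail is up to 6 mm higher or lower (height screw) and up to 6 mm off along the holder's x; neither is measured, so feel for it.
- jaw_a (a joint): how far the jaw at the holder's -x end is pushed outward (-x), m: 0 at rest, hard stop at 0.019. Spring 500 N/m with 1 N preload: 8 N at 14 mm, 10.5 N at the stop. With this jaw pushed 14.5 mm or more the board's other end passes inside the other jaw's lip. A centred board leaves both jaws at 4 mm.
- jaw_b (a joint): the same for the jaw at +x, pushed to +x. Each jaw is a C: upright wall, ledge reaching 30 mm inward from it, 16 mm high slot over the ledge, and above it a lip 4 mm thick reaching 6 mm inward (flat, no lead-in). At rest the walls are 192 mm apart, 96 mm from the rail's middle; the lips 180 mm apart. Board tilted about 0.13 to 0.17 rad enters and clears the other lip.
- eggcup1: white egg cup, 49 mm across, 48 mm high, standing near the holder; origin under its foot. Leave alone.
- eggcup2: the same kind of egg cup, standing near the rack. Leave alone.
- spatula: black kitchen spatula lying at the near left; origin on its underside. Leave alone.
- tumbler1: clear glass, 66 mm across, 85 mm high, standing at the far side. Leave alone.
- tumbler2: the same kind of glass. Leave alone.
- jar: glass jar with wooden lid, 64 mm across, 90 mm high. Leave alone.
- bowl: glass bowl, 110 mm across, 50 mm high. Leave alone.

How it is judged:
By the outcome, as a careful person would: the job done as asked, in the order asked, and still so for the second after the job is handed in, with the robot touching nothing.
It also fails if it takes over 58 s, if anything falls off the work surface, if the arm or the gripper's body presses on something with over 40 N, if the wrist force passes 120 N, or if a joint passes its speed limit or range.

## Working session

There is one attempt and no reset: what is moved stays moved. The work goes in short steps, Python scripts to look and compute and a shell command to move; the robot and the scene stay as the last step left them, time stands still between calls to the robot, and variables do not carry over. Pictures are saved under pics/ and viewed, at most 13 in all, crops included, and the job is handed in when it is done.

```bash
ls; mkdir -p pics; python3 - <<'E'
from workcell import *
import cv2,numpy as np
s=read_state();print({k:np.round(v,3).tolist() for k,v in s.items()})
for n in("top","side","wrist"):
    cv2.imwrite(f"pics/{n}0.png",camera(n)[:,:,::-1]); i=camera_info(n);print(n,{k:np.round(v,4).tolist() for k,v in i.items() if not isinstance(v,str)})
E
```

```text
pics
{'time': 0.0, 'qpos': [1.238, 0.334, 0.04, 1.466, -0.013, 1.343, -0.059], 'joint_velocities': [-0.0, -0.002, -0.001, 0.0, -0.001, -0.001, -0.001], 'tau': [0.0, -65.635, 1.335, -40.379, -0.06, 0.045, 0.0], 'ee_pos': [0.15, -0.632, 0.222], 'tcp_rot': [-3.14, 0.0, 0.234], 'wrist_force': [0.194, -0.154, 0.096], 'moment': [0.012, -0.012, 0.031], 'gripper_force': 0.0, 'width': 0.087}
top {'vfov': 49.2525, 'cx': 261.3022, 'cy': 189.3287, 'T': [[0.0152, -0.9954, 0.0944, 0.3902], [-0.9998, -0.0138, 0.0156, 0.0318], [-0.0142, -0.0946, -0.9954, 1.1966], [0.0, 0.0, 0.0, 1.0]]}
side {'vfov': 48.7284, 'cx': 253.4605, 'cy': 184.7551, 'T': [[0.91, -0.2923, 0.2941, 0.2414], [-0.4146, -0.6566, 0.6301, -0.5504], [0.0089, -0.6953, -0.7187, 0.7341], [0.0, 0.0, 0.0, 1.0]]}
wrist {'vfov': 65.7065, 'cx': 256.0539, 'cy': 197.0784, 'tool_from_camera': [[-0.0009, -0.9646, -0.2638, 0.0715], [1.0, -0.0009, -0.0002, -0.0], [0.0, -0.2638, 0.9646, -0.1625], [0.0, 0.0, 0.0, 1.0]]}
```

View pics/top0.png

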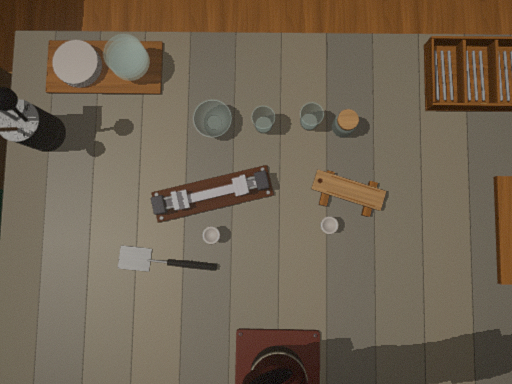

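View pics/side0.png

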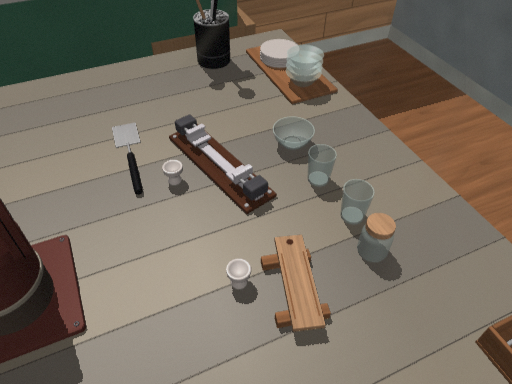

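The top view shows the board at about (348,190), tilted, and the holder's dark base at about (212,194). The egg cups are at (211,235) and (330,226). The side view agrees. Next I'll measure with masks.

```bash
cat > h.py <<'E'
from workcell import *
import cv2,numpy as np
def ray(n,u,v):
    i=camera_info(n);f=192/np.tan(np.radians(i["vfov"]/2));T=np.array(i["T"])
    return T[:3,3],T[:3,:3]@np.array([(u-i["cx"])/f,(v-i["cy"])/f,1])
def plane(n,u,v,z):
    o,d=ray(n,u,v);return o+d*(z-o[2])/d[2]
E
python3 - <<'E'
from h import *
im=cv2.imread("pics/top0.png");hsv=cv2.cvtColor(im,cv2.COLOR_BGR2HSV)
for n,(u,v) in dict(board=(350,190),bar=(327,200),base=(205,207),base2=(160,193),table=(300,200)).items(): print(n,hsv[v,u],im[v,u])
c=cv2.resize(im[155:250,140:400],None,fx=3,fy=3,interpolation=cv2.INTER_CUBIC);cv2.imwrite("pics/c0.png",c)
def rect(mask,z,name):
    cs,_=cv2.findContours(mask,cv2.RETR_EXTERNAL,cv2.CHAIN_APPROX_NONE)
    c=max(cs,key=cv2.contourArea)
    P=np.array([plane("top",*p[0],z)[:2] for p in c],np.float32)
    r=cv2.minAreaRect(P*1000);print(name,cv2.boundingRect(c),r)
roi=np.zeros(im.shape[:2],np.uint8);roi[160:225,305:395]=255
m=cv2.inRange(hsv,(5,100,105),(25,255,255))&roi
rect(cv2.morphologyEx(m,cv2.MORPH_OPEN,np.ones((5,5))),.034,"board")
roi[:]=0;roi[160:228,145:280]=255
m=cv2.inRange(hsv,(0,0,0),(179,255,75))&roi
m2=cv2.morphologyEx(m,cv2.MORPH_CLOSE,np.ones((9,9)));rect(m2,.012,"base")
cv2.imwrite("pics/m.png",m2)
E
```

```text
board [ 16 128 151] [ 75 115 151]
bar [ 14 167 124] [ 43  81 124]
base [ 11 138  83] [38 54 83]
base2 [ 13 141  85] [38 59 85]
table [ 18  58 128] [ 99 116 128]
board (313, 171, 72, 45) ((493.6496887207031, -189.927734375), (200.391845703125, 96.80204772949219), 77.12491607666016)
base (154, 166, 125, 56) ((485.40240478515625, 179.339111328125), (84.4456558227539, 355.5393981933594), 15.88958740234375)
```

View pics/c0.png

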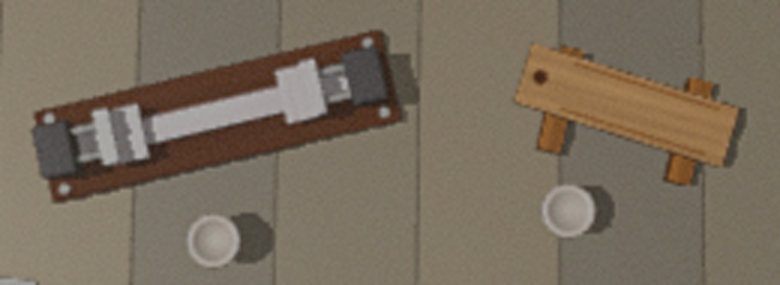

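The crop gives the board corners at about (532,44), (742,108), (722,166) and (515,102), and the base screws at (368,43), (384,113), (64,188) and (49,118). I'll convert these to world positions.

```bash
python3 - <<'E'
from h import *
cv=lambda p:((p[0]+.5)/3-.5+140,(p[1]+.5)/3-.5+155)
def P(l,z): return np.array([plane("top",*cv(p),z)[:2] for p in l])
b=P([(532,44),(742,108),(722,166),(515,102)],.034)
print("board",b.round(4).tolist(),b.mean(0)); d=b[0]+b[3]-b[1]-b[2];print(np.linalg.norm(d)/2,np.arctan2(d[1],d[0]), np.linalg.norm(b[0]-b[3]))
s=P([(378,31),(401,119),(55,201),(35,112)],.012);print("base",s.round(4).tolist(),s.mean(0));d=s[2]+s[3]-s[0]-s[1];print(np.linalg.norm(d)/2,np.arctan2(d[1],d[0]))
s=P([(368,43),(384,113),(64,188),(49,118)],.012);print("screws",s.mean(0));d=s[2]+s[3]-s[0]-s[1];print(np.arctan2(d[1],d[0]))
print("cups",P([(213,240),(568,210)],.048))
im=cv2.imread("pics/side0.png");
hsv=cv2.cvtColor(im,cv2.COLOR_BGR2HSV)
m=cv2.inRange(cv2.cvtColor(cv2.imread("pics/top0.png"),cv2.COLOR_BGR2HSV),(8,90,95),(25,158,255));m[:170]=0;m[215:]=0;m[:,:308]=0;m[:,390:]=0
m=cv2.morphologyEx(m,cv2.MORPH_OPEN,np.ones((4,4)))
c=max(cv2.findContours(m,0,1)[0],key=cv2.contourArea);r=cv2.minAreaRect(np.array([plane("top",*p[0],.034)[:2] for p in c],np.float32)*1000);print(r)
E
```

```text
board [[0.5587, -0.1049], [0.5015, -0.299], [0.4475, -0.2799], [0.5042, -0.0893]] [ 0.50296138 -0.1932461 ]
0.20059882291091916 1.2831818324686424 0.056711053478721865
base [[0.5724, 0.0389], [0.4887, 0.016], [0.4065, 0.3413], [0.4905, 0.3636]] [0.48950626 0.18997116]
0.335221423865343 1.8181673735668697
screws [0.48966839 0.19093894]
1.8164261984685213
cups [[ 0.37274479  0.18618614]
 [ 0.40482635 -0.136285  ]]
((500.5340881347656, -194.69174194335938), (200.73440551757812, 59.51372528076172), 73.2270278930664)
```

```bash
cat >> h.py <<'E'
from scipy.spatial.transform import Rotation as R
def go(pos,yaw,tilt=0):
    "shift/turn in current tool axes to TCP pos, yaw, then tilt about tool y"
    s=read_state();A=R.from_euler("xyz",s["tcp_rot"]);B=R.from_euler("xyz",[np.pi,0,yaw])*R.from_rotvec([0,tilt,0])
    print("d",A.inv().apply(np.array(pos)-s["ee_pos"]).round(4),"r",(A.inv()*B).as_rotvec().round(4),"t",s["time"])
E
python3 -m inch '{"series":[{"dx":0.030,"dy":-0.023,"rz":-0.07},{"dx":0.068,"dy":-0.053,"rz":-0.16},{"dx":0.106,"dy":-0.083,"rz":-0.25},{"dx":0.144,"dy":-0.113,"rz":-0.34},{"dx":0.182,"dy":-0.143,"rz":-0.43},{"dx":0.220,"dy":-0.173,"rz":-0.52},{"dx":0.258,"dy":-0.202,"rz":-0.61},{"dx":0.290,"dy":-0.228,"rz":-0.70}]}'
python3 -c "
from h import *
go([.502,-.194,.20],1.283)"
```

```text
d [ 0.4434 -0.3446  0.0223] r [-1.2000e-03 -6.0000e-04 -1.0492e+00] t 0.15validation failed for argument at $.se...
```

```bash

python3 -m inch '{"series":[{"rx":0,"ry":0,"dz":0,"jaw":-1,"dx":0.030,"dy":-0.023,"rz":-0.07},{"rx":0,"ry":0,"dz":0,"jaw":-1,"dx":0.068,"dy":-0.053,"rz":-0.16},{"rx":0,"ry":0,"dz":0,"jaw":-1,"dx":0.106,"dy":-0.083,"rz":-0.25},{"rx":0,"ry":0,"dz":0,"jaw":-1,"dx":0.144,"dy":-0.113,"rz":-0.34},{"rx":0,"ry":0,"dz":0,"jaw":-1,"dx":0.182,"dy":-0.143,"rz":-0.43},{"rx":0,"ry":0,"dz":0,"jaw":-1,"dx":0.220,"dy":-0.173,"rz":-0.52},{"rx":0,"ry":0,"dz":0,"jaw":-1,"dx":0.258,"dy":-0.202,"rz":-0.61},{"rx":0,"ry":0,"dz":0,"jaw":-1,"dx":0.290,"dy":-0.228,"rz":-0.70}]}'
python3 -c "
from h import *
go([.502,-.194,.20],1.283)"
```

```text
time: 0.95
ee_pos: [0.3812, -0.3409, 0.2226]
tcp_rot: [3.141, -0.0, 0.939]
wrist_force: [0.2, 0.6, -0.9]
width: 0.0868
gripper_force: 0.0
d [0.1899 0.0106 0.0226] r [ 2.000e-04 -1.000e-04 -3.442e-01] t 0.95
```

```bash

python3 -m inch '{"series":[{"rx":0,"ry":0,"rz":-0.06,"dx":0.035,"dy":0.002,"dz":0.004,"jaw":-1},{"rx":0,"ry":0,"rz":-0.12,"dx":0.070,"dy":0.004,"dz":0.008,"jaw":-1},{"rx":0,"ry":0,"rz":-0.18,"dx":0.105,"dy":0.006,"dz":0.012,"jaw":-1},{"rx":0,"ry":0,"rz":-0.24,"dx":0.140,"dy":0.008,"dz":0.016,"jaw":-1},{"rx":0,"ry":0,"rz":-0.30,"dx":0.170,"dy":0.010,"dz":0.020,"jaw":-1},{"rx":0,"ry":0,"rz":-0.344,"dx":0.190,"dy":0.011,"dz":0.023,"jaw":-1},{"rx":0,"ry":0,"rz":-0.344,"dx":0.190,"dy":0.011,"dz":0.023,"jaw":-1},{"rx":0,"ry":0,"rz":-0.344,"dx":0.190,"dy":0.011,"dz":0.023,"jaw":-1}]}'
python3 -c "
from h import *
go([.502,-.194,.041],1.283)
cv2.imwrite('pics/w1.png',camera('wrist')[:,:,::-1])"
```

```text
time: 1.75
ee_pos: [0.5013, -0.1977, 0.1993]
tcp_rot: [-3.141, 0.0, 1.277]
wrist_force: [0.1, -0.5, 0.8]
width: 0.0868
gripper_force: 0.0
d [ 0.0037 -0.0003  0.1583] r [-0.0008  0.0003 -0.0059] t 1.75
```

View pics/w1.png

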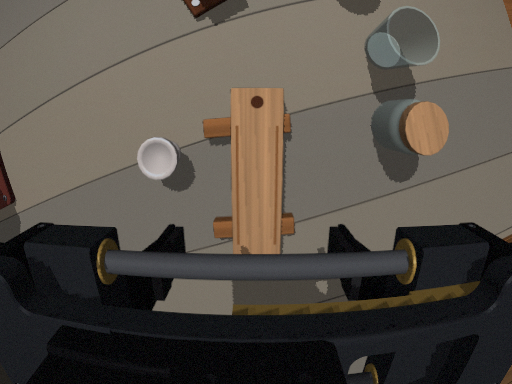

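The wrist view shows the board between the fingers, with its far corners at about (231,88) and (284,88) and its long edges at columns 234 and 281 at row 240. I'll check these positions.

```bash
cat >> h.py <<'E'
def wplane(u,v,z,pos=None,rot=None):
    s=read_state() if pos is None else dict(ee_pos=pos,tcp_rot=rot)
    i=camera_info("wrist");f=192/np.tan(np.radians(i["vfov"]/2));T=np.array(i["tool_from_camera"])
    x=np.array([u-i["cx"],v-i["cy"]]);r=np.linalg.norm(x);a=r/f
    d=np.array([*(x/r*np.sin(a)),np.cos(a)]);A=R.from_euler("xyz",s["tcp_rot"])
    o=A.apply(T[:3,3])+s["ee_pos"];d=A.apply(T[:3,:3]@d);return o+d*(z-o[2])/d[2]
E
python3 - <<'E'
from h import *
p=np.array([wplane(u,v,.034) for u,v in((231,88),(284,88),(234,240),(281,240))])[:,:2]
print(p.round(4));w=(p[0]+p[1])/2;v=(p[2]+p[3])/2;d=w-v;yaw=np.arctan2(d[1],d[0]);u=d/np.linalg.norm(d)
print(yaw,np.linalg.norm(p[0]-p[1]),w-.1*u)
g=cv2.cvtColor(cv2.imread('pics/w1.png'),cv2.COLOR_BGR2HSV)
for r in (110,150,200,240):print(r,[c for c in range(215,300) if 1][0:0],g[r,224:240,1].tolist(),g[r,274:292,1].tolist())
E
```

```text
[[ 0.505  -0.0899]
 [ 0.56   -0.1067]
 [ 0.4542 -0.2588]
 [ 0.5082 -0.2753]]
1.2757109508361628 0.05757992215881846 [ 0.50341997 -0.19398019]
110 [] [43, 43, 44, 44, 47, 44, 75, 110, 118, 116, 119, 119, 115, 115, 114, 115] [115, 117, 115, 116, 117, 115, 117, 116, 114, 106, 43, 50, 39, 43, 51, 45, 39, 46]
150 [] [23, 25, 25, 27, 32, 32, 49, 115, 115, 117, 115, 121, 157, 151, 134, 115] [117, 128, 153, 160, 123, 114, 117, 117, 106, 71, 23, 38, 25, 29, 25, 29, 31, 32]
200 [] [30, 27, 23, 28, 28, 30, 30, 70, 115, 116, 115, 119, 136, 153, 137, 123] [128, 147, 148, 126, 118, 111, 113, 111, 57, 30, 29, 30, 28, 32, 30, 25, 30, 25]
240 [] [30, 34, 33, 36, 28, 35, 44, 35, 77, 117, 117, 118, 123, 143, 152, 138] [145, 154, 132, 117, 117, 116, 105, 39, 40, 37, 40, 39, 40, 38, 41, 40, 38, 38]
```

```bash

python3 -m inch '{"series":[{"rx":0,"ry":0,"rz":0,"dx":0.002,"dy":0,"dz":0.025,"jaw":-1},{"rx":0,"ry":0,"rz":0,"dx":0.004,"dy":0,"dz":0.055,"jaw":-1},{"rx":0,"ry":0,"rz":0,"dx":0.004,"dy":0,"dz":0.085,"jaw":-1},{"rx":0,"ry":0,"rz":0,"dx":0.004,"dy":0,"dz":0.115,"jaw":-1},{"rx":0,"ry":0,"rz":0,"dx":0.004,"dy":0,"dz":0.145,"jaw":-1},{"rx":0,"ry":0,"rz":0,"dx":0.004,"dy":0,"dz":0.170,"jaw":-1},{"rx":0,"ry":0,"rz":0,"dx":0.004,"dy":0,"dz":0.183,"jaw":-1},{"rx":0,"ry":0,"rz":0,"dx":0.004,"dy":0,"dz":0.187,"jaw":-1}]}'
python3 -m inch '{"series":[{"rx":0,"ry":0,"rz":0,"dx":0,"dy":0,"dz":0,"jaw":0},{"rx":0,"ry":0,"rz":0,"dx":0,"dy":0,"dz":0,"jaw":1},{"rx":0,"ry":0,"rz":0,"dx":0,"dy":0,"dz":0,"jaw":1},{"rx":0,"ry":0,"rz":0,"dx":0,"dy":0,"dz":0,"jaw":1},{"rx":0,"ry":0,"rz":0,"dx":0,"dy":0,"dz":0,"jaw":1},{"rx":0,"ry":0,"rz":0,"dx":0,"dy":0,"dz":0,"jaw":1},{"rx":0,"ry":0,"rz":0,"dx":0,"dy":0,"dz":0,"jaw":1},{"rx":0,"ry":0,"rz":0,"dx":0,"dy":0,"dz":0,"jaw":1}]}'
python3 -c "
from h import *
go([.4896,.1905,.16],1.817)"
```

```text
time: 2.6
ee_pos: [0.5017, -0.1942, 0.0115]
tcp_rot: [-3.14, 0.0, 1.276]
wrist_force: [-0.4, 0.7, 0.7]
width: 0.0868
gripper_force: 0.0
time: 3.4
ee_pos: [0.5032, -0.1935, 0.0132]
tcp_rot: [3.141, 0.0, 1.278]
wrist_force: [-0.8, 0.4, 6.0]
width: 0.0577
gripper_force: 30.0
d [ 0.3636 -0.1239 -0.147 ] r [ 7.000e-04  4.000e-04 -5.394e-01] t 3.4
```

```bash

python3 -m inch '{"series":[{"rx":0,"ry":0,"rz":0,"dx":0,"dy":0,"dz":-0.02,"jaw":1},{"rx":0,"ry":0,"rz":0,"dx":0,"dy":0,"dz":-0.055,"jaw":1},{"rx":0,"ry":0,"rz":0,"dx":0.01,"dy":-0.003,"dz":-0.095,"jaw":1},{"rx":0,"ry":0,"rz":-0.05,"dx":0.03,"dy":-0.009,"dz":-0.13,"jaw":1},{"rx":0,"ry":0,"rz":-0.1,"dx":0.06,"dy":-0.018,"dz":-0.16,"jaw":1},{"rx":0,"ry":0,"rz":-0.16,"dx":0.1,"dy":-0.03,"dz":-0.18,"jaw":1},{"rx":0,"ry":0,"rz":-0.22,"dx":0.14,"dy":-0.042,"dz":-0.187,"jaw":1},{"rx":0,"ry":0,"rz":-0.28,"dx":0.18,"dy":-0.054,"dz":-0.187,"jaw":1}]}'
python3 -c "
from h import *
go([.5042,.1323,.20],1.817)"
```

```text
time: 4.2
ee_pos: [0.5035, -0.0038, 0.201]
tcp_rot: [3.139, 0.001, 1.56]
wrist_force: [0.5, 0.5, -2.5]
width: 0.0574
gripper_force: 30.0
d [ 0.1361 -0.0008  0.0009] r [ 0.0023  0.0009 -0.2571] t 4.2
```

```bash

python3 -m inch '{"series":[{"rx":0,"ry":0,"rz":-0.05,"dx":0.035,"dy":0,"dz":0,"jaw":1},{"rx":0,"ry":0,"rz":-0.1,"dx":0.07,"dy":0,"dz":0,"jaw":1},{"rx":0,"ry":0,"rz":-0.15,"dx":0.1,"dy":0,"dz":0,"jaw":1},{"rx":0,"ry":0,"rz":-0.2,"dx":0.12,"dy":0,"dz":0,"jaw":1},{"rx":0,"ry":0,"rz":-0.24,"dx":0.13,"dy":0,"dz":0,"jaw":1},{"rx":0,"ry":0,"rz":-0.257,"dx":0.136,"dy":-0.001,"dz":0.001,"jaw":1},{"rx":0,"ry":0,"rz":-0.257,"dx":0.136,"dy":-0.001,"dz":0.001,"jaw":1},{"rx":0,"ry":0,"rz":-0.257,"dx":0.136,"dy":-0.001,"dz":0.001,"jaw":1}]}'
python3 -c "
from h import *
s=read_state();print(s['ee_pos'],s['tcp_rot'])
cv2.imwrite('pics/w2.png',camera('wrist')[:260,:,::-1])
go([.4896,.1905,.16],1.817)"
```

```text
time: 5.0
ee_pos: [0.5041, 0.1292, 0.1984]
tcp_rot: [-3.141, 0.0, 1.813]
wrist_force: [-0.4, -0.0, -1.6]
width: 0.0574
gripper_force: 30.0
[0.50410388 0.1292394  0.19836125] [-3.14107521e+00  4.22178358e-04  1.81253315e+00]
d [0.063  0.0005 0.0384] r [-0.0003  0.0004 -0.0047] t 5.05
```

View pics/w2.png

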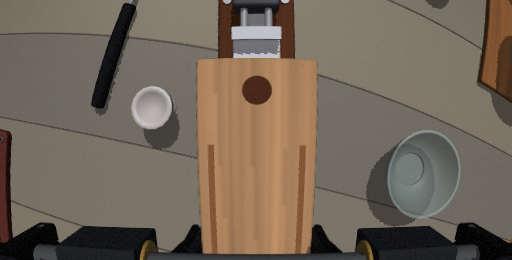

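The jaw_b lip is at columns 232–282 and rows 27–39. Board, base and jaw are all centred near column 257, so the alignment across the holder is good. I'll work out the jaw offset and the approach.

```bash
cat >> h.py <<'E'
C=np.array([.4896,.1905]);YAW=1.815
EX=np.array([np.cos(YAW),np.sin(YAW)])
def bp(X,Z,t,y=0):
    "low (-x) end bottom corner at holder x=X, height Z, tilt t -> moves"
    c,s=np.cos(t),np.sin(t)
    x=X+.1*c+.0088*s; z=Z+.1*s-.0088*c
    p=C+EX*x+y*np.array([-EX[1],EX[0]]);go([*p,z],YAW,t)
def hx(p): d=np.array(p[:2])-C;return d@EX, d@np.array([-EX[1],EX[0]]),p[2]
def now():
    s=read_state();A=R.from_euler("xyz",s["tcp_rot"]);bz=-A.apply([0,0,1]);bx=A.apply([1,0,0])
    p=np.array(s["ee_pos"])+.0088*bz-.1*bx
    print("low end X,y,Z",np.round(hx(p),4),"high",np.round(hx(p+.2*bx),4),"tilt",round(float(np.arcsin(bx[2])),4),"yaw",round(s["tcp_rot"][2],4),"F",np.round(s["wrist_force"],2),"Fx",round(float(np.array(s["wrist_force"])[:2]@EX),2),"M",np.round(s["moment"],2),"t",s["time"])
E
python3 - <<'E'
from h import *
P=[.50410388,.1292394,.19836125];Q=[-3.14107521e+00,4.22178358e-04,1.81253315e+00]
for u,v in((257,27),(257,39),(232,33),(282,33)): print(u,v,np.round(hx(wplane(u,v,.06,P,Q)),4))
for u,v in((218,50),(296,50),(226,1),(288,1)): print('base',np.round(hx(wplane(u,v,.012,P,Q)),4))
g=cv2.cvtColor(cv2.imread('pics/w2.png'),cv2.COLOR_BGR2GRAY);print(g[15:62,257].tolist(),g[33,225:290:1].tolist())
# jaws in the top view, along the holder axis
im=cv2.imread('pics/top0.png');gt=cv2.cvtColor(im,cv2.COLOR_BGR2GRAY).astype(np.float32)
i=camera_info('top');f=192/np.tan(np.radians(i['vfov']/2));T=np.linalg.inv(np.array(i['T']))
def prof(xs,y,z):
    o=[]
    for x in xs:
        p=C+EX*x+y*np.array([-EX[1],EX[0]]);q=T[:3,:3]@[*p,z]+T[:3,3];o.append((f*q[0]/q[2]+i['cx'],f*q[1]/q[2]+i['cy']))
    m=np.array(o,np.float32);return cv2.remap(gt,m[:,:1],m[:,1:],1).ravel().astype(int)
for sg in(-1,1):
    xs=sg*np.arange(.06,.15,.002);a=np.mean([prof(xs,y,.06) for y in(-.015,-.018,.015,.018)],0).astype(int);print(sg,a.tolist())
E
```

```text
257 27 [ 1.038e-01 -1.000e-04  6.000e-02]
257 39 [ 0.0906 -0.      0.06  ]
232 33 [0.0977 0.0251 0.06  ]
282 33 [ 0.0975 -0.0251  0.06  ]
base [0.091  0.0452 0.012 ]
base [ 0.0908 -0.0455  0.012 ]
base [0.1545 0.0363 0.012 ]
base [ 0.1543 -0.0371  0.012 ]
[107, 106, 109, 109, 106, 106, 107, 107, 106, 111, 115, 174, 195, 193, 193, 192, 194, 195, 194, 197, 196, 195, 195, 172, 86, 107, 111, 113, 117, 115, 116, 112, 113, 112, 111, 114, 115, 115, 109, 197, 196, 196, 193, 129, 127, 128, 131] [54, 52, 51, 53, 50, 26, 113, 179, 194, 196, 196, 193, 194, 193, 197, 192, 194, 195, 195, 195, 193, 194, 194, 193, 195, 196, 192, 197, 195, 193, 195, 192, 194, 193, 194, 196, 197, 193, 193, 194, 196, 195, 195, 194, 194, 193, 196, 193, 195, 194, 196, 194, 195, 194, 193, 185, 129, 54, 57, 57, 57, 59, 56, 57, 54]
-1 [77, 78, 95, 133, 157, 165, 163, 162, 161, 162, 163, 164, 161, 161, 161, 162, 162, 163, 165, 164, 159, 133, 96, 72, 73, 82, 87, 92, 96, 95, 89, 85, 84, 85, 77, 72, 74, 74, 74, 74, 73, 73, 73, 73, 72]
1 [62, 86, 131, 160, 166, 167, 167, 164, 143, 118, 106, 105, 105, 104, 104, 120, 149, 163, 166, 166, 167, 165, 150, 124, 106, 95, 91, 90, 93, 99, 102, 98, 84, 68, 53, 52, 64, 74, 79, 79, 78, 78, 79, 79, 80]
```

```bash

python3 -c "
from h import *
now();bp(-.078,.075,.16);bp(-.078,.056,.16)"
```

```text
low end X,y,Z [-0.163   0.0009  0.2073] high [0.037  0.0004 0.2072] tilt -0.0004 yaw 1.8123 F [-0.13 -0.63 -1.62] Fx -0.58 M [ 0.02 -0.1   0.02] t 5.05
d [0.0852 0.0005 0.1162] r [-1.000e-04  1.604e-01 -2.700e-03] t 5.05
d [0.0852 0.0005 0.1352] r [-1.000e-04  1.604e-01 -2.700e-03] t 5.05
```

```bash

python3 -m inch '{"series":[{"rx":0,"ry":0.04,"rz":0,"dx":0.02,"dy":0,"dz":0,"jaw":1},{"rx":0,"ry":0.1,"rz":0,"dx":0.045,"dy":0,"dz":0.015,"jaw":1},{"rx":0,"ry":0.15,"rz":-0.002,"dx":0.07,"dy":0,"dz":0.04,"jaw":1},{"rx":0,"ry":0.16,"rz":-0.003,"dx":0.085,"dy":0,"dz":0.07,"jaw":1},{"rx":0,"ry":0.16,"rz":-0.003,"dx":0.085,"dy":0,"dz":0.1,"jaw":1},{"rx":0,"ry":0.16,"rz":-0.003,"dx":0.085,"dy":0,"dz":0.125,"jaw":1},{"rx":0,"ry":0.16,"rz":-0.003,"dx":0.085,"dy":0,"dz":0.135,"jaw":1},{"rx":0,"ry":0.16,"rz":-0.003,"dx":0.085,"dy":0,"dz":0.135,"jaw":1}]}'
cat >> h.py <<'E'
def feel(n=4):
    a=[]
    for k in range(n):
        camera("side");s=read_state();a.append(np.r_[s["wrist_force"],s["moment"]])
    m=np.mean(a,0);A=R.from_euler("xyz",s["tcp_rot"]);now()
    print("mean F along ex %.2f, z %.2f; moment about tool y %.3f"%(m[:2]@EX,m[2],A.inv().apply(m[3:])[1]), np.std(a,0).round(2))
E
python3 -c "
from h import *
feel(6)
cv2.imwrite('pics/s3.png',cv2.resize(camera('side')[90:240,130:330,::-1],None,fx=4,fy=4,interpolation=2))"
```

```text
time: 5.85
ee_pos: [0.4829, 0.2121, 0.0626]
tcp_rot: [-3.139, -0.16, 1.816]
wrist_force: [-0.0, -0.7, -0.3]
width: 0.0575
gripper_force: 30.0
low end X,y,Z [-0.0768 -0.0005  0.0575] high [0.1207 0.     0.0893] tilt 0.1597 yaw 1.8177 F [ 0.12 -1.23 -1.24] Fx -1.22 M [-0.23 -0.16  0.  ] t 6.15
mean F along ex 0.10, z -1.17; moment about tool y -0.286 [0.42 0.66 0.26 0.03 0.03 0.02]
```

View pics/s3.png

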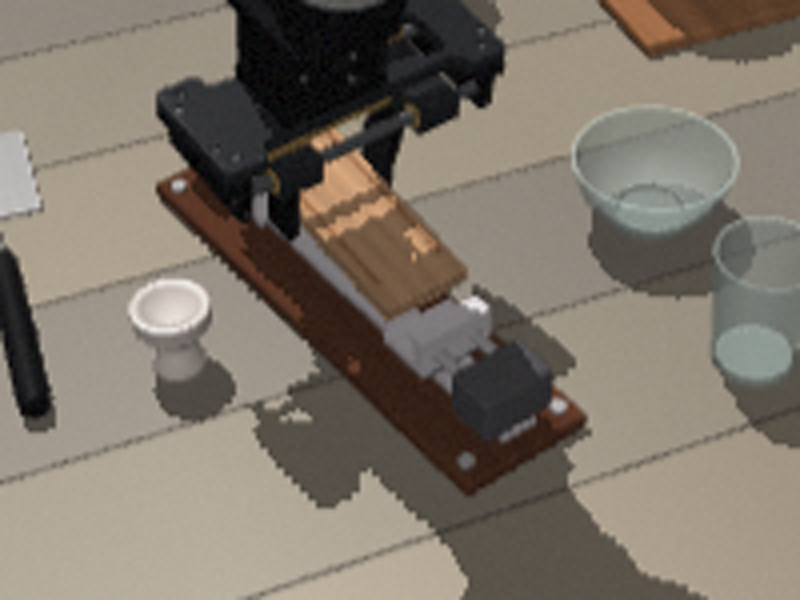

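The picture shows the tilted board's low end above the near jaw (lip at about (440,335)), with the cups and glasses clear. Now I'll lower it gently until it touches.

```bash

python3 -m inch '{"series":[{"rx":0,"ry":0,"rz":0,"dx":-0.0005,"dy":0,"dz":0.003,"jaw":1},{"rx":0,"ry":0,"rz":0,"dx":-0.001,"dy":0,"dz":0.006,"jaw":1},{"rx":0,"ry":0,"rz":0,"dx":-0.0014,"dy":0,"dz":0.009,"jaw":1},{"rx":0,"ry":0,"rz":0,"dx":-0.0016,"dy":0,"dz":0.010,"jaw":1},{"rx":0,"ry":0,"rz":0,"dx":-0.0016,"dy":0,"dz":0.010,"jaw":1},{"rx":0,"ry":0,"rz":0,"dx":-0.0016,"dy":0,"dz":0.010,"jaw":1},{"rx":0,"ry":0,"rz":0,"dx":-0.0016,"dy":0,"dz":0.010,"jaw":1},{"rx":0,"ry":0,"rz":0,"dx":-0.0016,"dy":0,"dz":0.010,"jaw":1}]}' >/dev/null
python3 -c "
from h import *
feel(2)"
python3 -m inch '{"series":[{"rx":0,"ry":0,"rz":0,"dx":0,"dy":0,"dz":0.0005,"jaw":1},{"rx":0,"ry":0,"rz":0,"dx":-0.0001,"dy":0,"dz":0.001,"jaw":1},{"rx":0,"ry":0,"rz":0,"dx":-0.0003,"dy":0,"dz":0.002,"jaw":1},{"rx":0,"ry":0,"rz":0,"dx":-0.0003,"dy":0,"dz":0.002,"jaw":1},{"rx":0,"ry":0,"rz":0,"dx":-0.0003,"dy":0,"dz":0.002,"jaw":1},{"rx":0,"ry":0,"rz":0,"dx":-0.0003,"dy":0,"dz":0.002,"jaw":1},{"rx":0,"ry":0,"rz":0,"dx":-0.0003,"dy":0,"dz":0.002,"jaw":1},{"rx":0,"ry":0,"rz":0,"dx":-0.0003,"dy":0,"dz":0.002,"jaw":1}]}' >/dev/null
python3 -c "
from h import *
feel(2)"
```

```text
low end X,y,Z [-0.0767  0.0002  0.0463] high [0.1208 0.0008 0.0781] tilt 0.16 yaw 1.8178 F [ 0.74  0.56 -1.7 ] Fx 0.36 M [-0.25 -0.12  0.03] t 7.1
mean F along ex 0.48, z -1.78; moment about tool y -0.281 [0.44 0.01 0.08 0.   0.03 0.03]
low end X,y,Z [-0.0767  0.0003  0.0442] high [0.1208 0.0008 0.0761] tilt 0.16 yaw 1.8178 F [-0.64 -1.43 -1.58] Fx -1.23 M [-0.27 -0.24 -0.  ] t 8.0
mean F along ex -0.82, z -1.52; moment about tool y -0.296 [0.14 0.47 0.06 0.02 0.03 0.  ]
```

```bash

python3 -m inch '{"series":[{"rx":0,"ry":0,"rz":0,"dx":0,"dy":0,"dz":0.0005,"jaw":1},{"rx":0,"ry":0,"rz":0,"dx":-0.0001,"dy":0,"dz":0.001,"jaw":1},{"rx":0,"ry":0,"rz":0,"dx":-0.0002,"dy":0,"dz":0.0015,"jaw":1},{"rx":0,"ry":0,"rz":0,"dx":-0.0002,"dy":0,"dz":0.0015,"jaw":1},{"rx":0,"ry":0,"rz":0,"dx":-0.0002,"dy":0,"dz":0.0015,"jaw":1},{"rx":0,"ry":0,"rz":0,"dx":-0.0002,"dy":0,"dz":0.0015,"jaw":1},{"rx":0,"ry":0,"rz":0,"dx":-0.0002,"dy":0,"dz":0.0015,"jaw":1},{"rx":0,"ry":0,"rz":0,"dx":-0.0002,"dy":0,"dz":0.0015,"jaw":1}]}' >/dev/null
python3 -c "
from h import *
feel(2)"
```

```text
low end X,y,Z [-0.0766  0.0002  0.0427] high [0.1208 0.0008 0.0745] tilt 0.16 yaw 1.8178 F [-0.07  0.2  -1.1 ] Fx 0.21 M [-0.24 -0.16  0.06] t 8.9
mean F along ex 0.27, z -1.75; moment about tool y -0.276 [0.34 0.14 0.64 0.   0.01 0.01]
```

```bash

python3 -m inch '{"series":[{"rx":0,"ry":0,"rz":0,"dx":0,"dy":0,"dz":0.0005,"jaw":1},{"rx":0,"ry":0,"rz":0,"dx":-0.0001,"dy":0,"dz":0.001,"jaw":1},{"rx":0,"ry":0,"rz":0,"dx":-0.0002,"dy":0,"dz":0.0015,"jaw":1},{"rx":0,"ry":0,"rz":0,"dx":-0.0002,"dy":0,"dz":0.0015,"jaw":1},{"rx":0,"ry":0,"rz":0,"dx":-0.0002,"dy":0,"dz":0.0015,"jaw":1},{"rx":0,"ry":0,"rz":0,"dx":-0.0002,"dy":0,"dz":0.0015,"jaw":1},{"rx":0,"ry":0,"rz":0,"dx":-0.0002,"dy":0,"dz":0.0015,"jaw":1},{"rx":0,"ry":0,"rz":0,"dx":-0.0002,"dy":0,"dz":0.0015,"jaw":1}]}' >/dev/null
python3 -c "
from h import *
feel(2)"
```

```text
low end X,y,Z [-0.0766  0.0003  0.0411] high [0.1209 0.0008 0.073 ] tilt 0.1601 yaw 1.8178 F [-0.32 -0.29 -0.8 ] Fx -0.2 M [-0.24 -0.21 -0.04] t 9.8
mean F along ex 0.00, z -0.94; moment about tool y -0.288 [0.12 0.18 0.14 0.01 0.02 0.03]
```

```bash

python3 -m inch '{"series":[{"rx":0,"ry":0,"rz":0,"dx":0,"dy":0,"dz":0.0005,"jaw":1},{"rx":0,"ry":0,"rz":0,"dx":-0.0001,"dy":0,"dz":0.001,"jaw":1},{"rx":0,"ry":0,"rz":0,"dx":-0.0002,"dy":0,"dz":0.0015,"jaw":1},{"rx":0,"ry":0,"rz":0,"dx":-0.0002,"dy":0,"dz":0.0015,"jaw":1},{"rx":0,"ry":0,"rz":0,"dx":-0.0002,"dy":0,"dz":0.0015,"jaw":1},{"rx":0,"ry":0,"rz":0,"dx":-0.0002,"dy":0,"dz":0.0015,"jaw":1},{"rx":0,"ry":0,"rz":0,"dx":-0.0002,"dy":0,"dz":0.0015,"jaw":1},{"rx":0,"ry":0,"rz":0,"dx":-0.0002,"dy":0,"dz":0.0015,"jaw":1}]}' >/dev/null
python3 -c "
from h import *
feel(2)"
```

```text
low end X,y,Z [-0.0765  0.0003  0.0396] high [0.1209 0.0008 0.0715] tilt 0.16 yaw 1.8178 F [ 0.37  0.56 -1.5 ] Fx 0.46 M [-0.3  -0.17 -0.05] t 10.7
mean F along ex 0.23, z -1.56; moment about tool y -0.292 [0.23 0.17 0.06 0.04 0.01 0.02]
```

```bash

python3 -m inch '{"series":[{"rx":0,"ry":0,"rz":0,"dx":0,"dy":0,"dz":0.0005,"jaw":1},{"rx":0,"ry":0,"rz":0,"dx":-0.0001,"dy":0,"dz":0.001,"jaw":1},{"rx":0,"ry":0,"rz":0,"dx":-0.0002,"dy":0,"dz":0.0015,"jaw":1},{"rx":0,"ry":0,"rz":0,"dx":-0.0002,"dy":0,"dz":0.0015,"jaw":1},{"rx":0,"ry":0,"rz":0,"dx":-0.0002,"dy":0,"dz":0.0015,"jaw":1},{"rx":0,"ry":0,"rz":0,"dx":-0.0002,"dy":0,"dz":0.0015,"jaw":1},{"rx":0,"ry":0,"rz":0,"dx":-0.0002,"dy":0,"dz":0.0015,"jaw":1},{"rx":0,"ry":0,"rz":0,"dx":-0.0002,"dy":0,"dz":0.0015,"jaw":1}]}' >/dev/null
python3 -c "
from h import *
feel(2)"
```

```text
low end X,y,Z [-0.0765  0.0002  0.0382] high [0.121  0.0008 0.07  ] tilt 0.16 yaw 1.8178 F [-0.46 -0.6  -1.61] Fx -0.47 M [-0.22 -0.17 -0.05] t 11.6
mean F along ex -0.29, z -1.74; moment about tool y -0.254 [0.56 0.32 0.14 0.   0.01 0.03]
```

```bash

python3 -m inch '{"series":[{"rx":0,"ry":0,"rz":0,"dx":0,"dy":0,"dz":0.0005,"jaw":1},{"rx":0,"ry":0,"rz":0,"dx":-0.0001,"dy":0,"dz":0.001,"jaw":1},{"rx":0,"ry":0,"rz":0,"dx":-0.0002,"dy":0,"dz":0.0015,"jaw":1},{"rx":0,"ry":0,"rz":0,"dx":-0.0002,"dy":0,"dz":0.0015,"jaw":1},{"rx":0,"ry":0,"rz":0,"dx":-0.0002,"dy":0,"dz":0.0015,"jaw":1},{"rx":0,"ry":0,"rz":0,"dx":-0.0002,"dy":0,"dz":0.0015,"jaw":1},{"rx":0,"ry":0,"rz":0,"dx":-0.0002,"dy":0,"dz":0.0015,"jaw":1},{"rx":0,"ry":0,"rz":0,"dx":-0.0002,"dy":0,"dz":0.0015,"jaw":1}]}' >/dev/null
python3 -c "
from h import *
feel(2)
cv2.imwrite('pics/s4.png',cv2.resize(camera('side')[110:210,190:310,::-1],None,fx=6,fy=6,interpolation=2))"
```

```text
low end X,y,Z [-0.0764  0.0002  0.0367] high [0.1211 0.0008 0.0685] tilt 0.1601 yaw 1.8179 F [ 0.07 -0.01  0.31] Fx -0.03 M [-0.23 -0.19  0.01] t 12.5
mean F along ex 0.61, z 0.08; moment about tool y -0.261 [0.14 0.62 0.23 0.   0.02 0.01]
```

```bash

python3 -m inch '{"series":[{"rx":0,"ry":0,"rz":0,"dx":0,"dy":0,"dz":0.0005,"jaw":1},{"rx":0,"ry":0,"rz":0,"dx":-0.0002,"dy":0,"dz":0.001,"jaw":1},{"rx":0,"ry":0,"rz":0,"dx":-0.0002,"dy":0,"dz":0.001,"jaw":1},{"rx":0,"ry":0,"rz":0,"dx":-0.0002,"dy":0,"dz":0.001,"jaw":1},{"rx":0,"ry":0,"rz":0,"dx":-0.0002,"dy":0,"dz":0.001,"jaw":1},{"rx":0,"ry":0,"rz":0,"dx":-0.0002,"dy":0,"dz":0.001,"jaw":1},{"rx":0,"ry":0,"rz":0,"dx":-0.0002,"dy":0,"dz":0.001,"jaw":1},{"rx":0,"ry":0,"rz":0,"dx":-0.0002,"dy":0,"dz":0.001,"jaw":1}]}' >/dev/null
python3 -c "
from h import *
feel(4)
cv2.imwrite('pics/s4.png',cv2.resize(camera('side')[110:210,190:310,::-1],None,fx=6,fy=6,interpolation=2))"
```

```text
low end X,y,Z [-0.0764  0.0002  0.0356] high [0.121  0.0008 0.0675] tilt 0.1601 yaw 1.8178 F [0.34 0.09 2.33] Fx 0.01 M [-0.14 -0.2   0.01] t 13.55
mean F along ex 0.74, z 1.99; moment about tool y -0.187 [0.51 0.63 0.32 0.04 0.03 0.03]
```

View pics/s4.png

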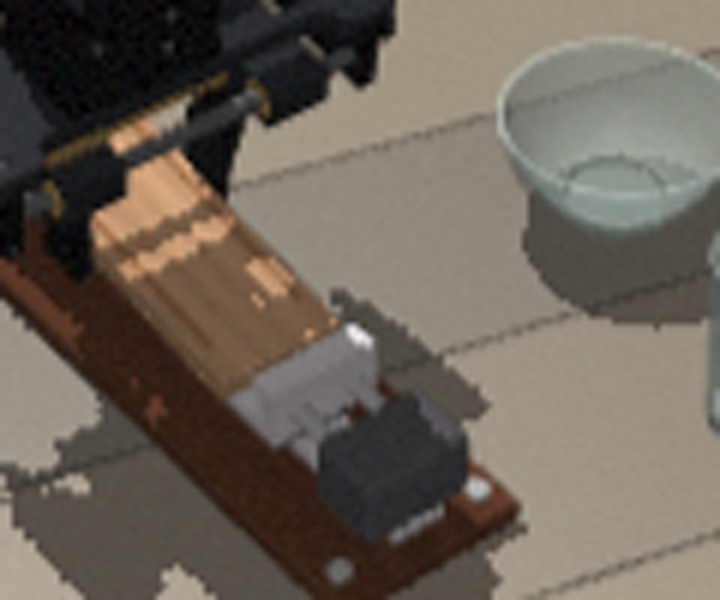

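The low end is touching: vertical force has risen about 3.5 N from the baseline, at Z about 0.037. In the picture it sits just behind the near jaw's lip, around (310,370). I'll check with the wrist camera that the board hasn't turned in the grip.

```bash

python3 -c "
from h import *
im=camera('wrist')[:,:,::-1]
cv2.imwrite('pics/w5.png',im)
a=cv2.cvtColor(cv2.imread('pics/w2.png'),cv2.COLOR_BGR2HSV);b=cv2.cvtColor(im.copy(),cv2.COLOR_BGR2HSV)
for g in(a,b):
  print(g[50:72,235,2].tolist(),g[50:72,235,1].tolist())
  for r in(75,110,150): print(r,g[r,190:206,1].tolist(),g[r,308:324,1].tolist())
"
```

```text
[115, 117, 115, 181, 201, 202, 203, 202, 171, 168, 170, 170, 169, 171, 172, 169, 172, 170, 172, 172, 171, 174] [16, 15, 11, 13, 14, 11, 10, 11, 116, 114, 116, 117, 116, 113, 113, 115, 113, 114, 114, 114, 115, 116]
75 [26, 31, 28, 25, 30, 30, 83, 115, 117, 114, 116, 119, 116, 112, 117, 119] [114, 116, 118, 116, 113, 117, 118, 117, 114, 98, 30, 39, 31, 36, 41, 40]
110 [29, 29, 33, 27, 27, 29, 78, 112, 114, 116, 114, 117, 112, 115, 115, 121] [118, 116, 114, 113, 115, 119, 113, 113, 115, 45, 31, 25, 31, 27, 34, 30]
150 [31, 25, 29, 30, 27, 27, 30, 73, 113, 114, 116, 118, 118, 115, 116, 117] [117, 116, 113, 113, 114, 113, 116, 116, 53, 31, 31, 31, 31, 33, 29, 28]
[67, 63, 55, 46, 42, 36, 29, 23, 44, 169, 164, 160, 161, 162, 162, 160, 163, 163, 161, 164, 164, 163] [19, 28, 19, 22, 30, 21, 9, 22, 81, 115, 117, 116, 116, 115, 118, 118, 116, 114, 116, 117, 114, 116]
75 [48, 47, 43, 52, 127, 179, 143, 121, 113, 117, 114, 111, 113, 114, 115, 119] [112, 114, 113, 118, 116, 115, 115, 121, 115, 166, 170, 71, 44, 43, 43, 46]
110 [43, 48, 52, 105, 158, 193, 169, 117, 119, 115, 116, 118, 116, 117, 115, 117] [119, 117, 115, 114, 115, 118, 116, 115, 123, 157, 150, 166, 81, 52, 42, 46]
150 [29, 34, 44, 146, 159, 176, 168, 152, 117, 113, 117, 117, 115, 115, 114, 116] [119, 118, 119, 119, 118, 114, 118, 127, 157, 165, 156, 155, 164, 52, 45, 47]
```

View pics/w5.png

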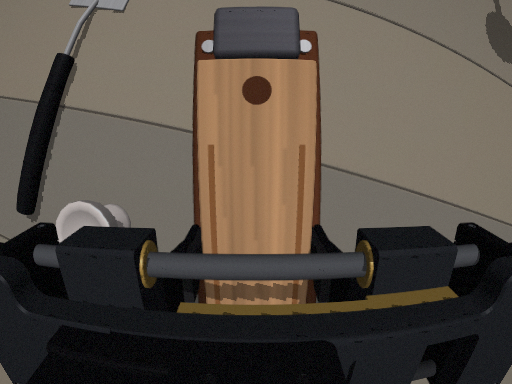

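The board hasn't moved in the grip: its end is at row 58 and its edges at columns 197–317, as before. The ledge is therefore at about 0.037. I'll raise 2.4 mm and slide under the lip of jaw_a.

```bash

python3 -m inch '{"series":[{"rx":0,"ry":0,"rz":0,"dx":0.0002,"dy":0,"dz":-0.0012,"jaw":1},{"rx":0,"ry":0,"rz":0,"dx":0.0004,"dy":0,"dz":-0.0024,"jaw":1},{"rx":0,"ry":0,"rz":0,"dx":-0.002,"dy":0,"dz":-0.0028,"jaw":1},{"rx":0,"ry":0,"rz":0,"dx":-0.005,"dy":0,"dz":-0.0033,"jaw":1},{"rx":0,"ry":0,"rz":0,"dx":-0.008,"dy":0,"dz":-0.0038,"jaw":1},{"rx":0,"ry":0,"rz":0,"dx":-0.011,"dy":0,"dz":-0.0042,"jaw":1},{"rx":0,"ry":0,"rz":0,"dx":-0.0114,"dy":0,"dz":-0.0043,"jaw":1},{"rx":0,"ry":0,"rz":0,"dx":-0.0114,"dy":0,"dz":-0.0043,"jaw":1}]}' >/dev/null
python3 -c "
from h import *
feel(4)"
```

```text
low end X,y,Z [-0.0882  0.0002  0.038 ] high [0.1092 0.0008 0.0699] tilt 0.1601 yaw 1.818 F [-0.01 -0.26 -1.29] Fx -0.25 M [-0.3  -0.17  0.01] t 14.65
mean F along ex 0.14, z -1.37; moment about tool y -0.284 [0.2  0.27 0.28 0.04 0.03 0.04]
```

```bash

python3 -m inch '{"series":[{"rx":0,"ry":0,"rz":0,"dx":-0.001,"dy":0,"dz":-0.0002,"jaw":1},{"rx":0,"ry":0,"rz":0,"dx":-0.002,"dy":0,"dz":-0.0003,"jaw":1},{"rx":0,"ry":0,"rz":0,"dx":-0.003,"dy":0,"dz":-0.0005,"jaw":1},{"rx":0,"ry":0,"rz":0,"dx":-0.003,"dy":0,"dz":-0.0005,"jaw":1},{"rx":0,"ry":0,"rz":0,"dx":-0.003,"dy":0,"dz":-0.0005,"jaw":1},{"rx":0,"ry":0,"rz":0,"dx":-0.003,"dy":0,"dz":-0.0005,"jaw":1},{"rx":0,"ry":0,"rz":0,"dx":-0.003,"dy":0,"dz":-0.0005,"jaw":1},{"rx":0,"ry":0,"rz":0,"dx":-0.003,"dy":0,"dz":-0.0005,"jaw":1}]}' >/dev/null
python3 -c "
from h import *
feel(4)"
python3 -m inch '{"series":[{"rx":0,"ry":0,"rz":0,"dx":-0.001,"dy":0,"dz":-0.0002,"jaw":1},{"rx":0,"ry":0,"rz":0,"dx":-0.002,"dy":0,"dz":-0.0003,"jaw":1},{"rx":0,"ry":0,"rz":0,"dx":-0.003,"dy":0,"dz":-0.0005,"jaw":1},{"rx":0,"ry":0,"rz":0,"dx":-0.003,"dy":0,"dz":-0.0005,"jaw":1},{"rx":0,"ry":0,"rz":0,"dx":-0.003,"dy":0,"dz":-0.0005,"jaw":1},{"rx":0,"ry":0,"rz":0,"dx":-0.003,"dy":0,"dz":-0.0005,"jaw":1},{"rx":0,"ry":0,"rz":0,"dx":-0.003,"dy":0,"dz":-0.0005,"jaw":1},{"rx":0,"ry":0,"rz":0,"dx":-0.003,"dy":0,"dz":-0.0005,"jaw":1}]}' >/dev/null
python3 -c "
from h import *
feel(4)"
```

```text
low end X,y,Z [-0.0915  0.0002  0.038 ] high [0.106  0.0008 0.0699] tilt 0.1601 yaw 1.8177 F [ 0.26  0.24 -1.35] Fx 0.17 M [-0.23 -0.18 -0.01] t 15.65
mean F along ex 0.32, z -1.37; moment about tool y -0.288 [0.6  0.49 0.35 0.04 0.03 0.03]
low end X,y,Z [-0.0944  0.0002  0.0381] high [0.103  0.0008 0.0699] tilt 0.1601 yaw 1.8178 F [-0.97  1.94 -1.66] Fx 2.12 M [ 0.06 -0.06  0.05] t 16.65
mean F along ex 1.56, z -2.16; moment about tool y 0.051 [0.23 0.33 0.37 0.03 0.02 0.02]
```

```bash

python3 -m inch '{"series":[{"rx":0,"ry":0,"rz":0,"dx":-0.002,"dy":0,"dz":-0.0003,"jaw":1},{"rx":0,"ry":0,"rz":0,"dx":-0.004,"dy":0,"dz":-0.0006,"jaw":1},{"rx":0,"ry":0,"rz":0,"dx":-0.006,"dy":0,"dz":-0.001,"jaw":1},{"rx":0,"ry":0,"rz":0,"dx":-0.008,"dy":0,"dz":-0.0013,"jaw":1},{"rx":0,"ry":0,"rz":0,"dx":-0.01,"dy":0,"dz":-0.0016,"jaw":1},{"rx":0,"ry":0,"rz":0,"dx":-0.01,"dy":0,"dz":-0.0016,"jaw":1},{"rx":0,"ry":0,"rz":0,"dx":-0.01,"dy":0,"dz":-0.0016,"jaw":1},{"rx":0,"ry":0,"rz":0,"dx":-0.01,"dy":0,"dz":-0.0016,"jaw":1}]}' >/dev/null
python3 -c "
from h import *
feel(4)
b=cv2.cvtColor(camera('wrist')[:,:,::-1].copy(),cv2.COLOR_BGR2HSV);print(b[50:72,235,1].tolist())"
```

```text
low end X,y,Z [-0.104   0.0002  0.038 ] high [0.0935 0.0008 0.0701] tilt 0.1609 yaw 1.8182 F [-1.5   5.33 -2.17] Fx 5.54 M [1.02 0.21 0.08] t 17.65
mean F along ex 5.73, z -1.98; moment about tool y 1.033 [0.44 0.53 0.33 0.01 0.02 0.03]
[7, 6, 10, 13, 10, 9, 9, 3, 118, 116, 113, 114, 117, 114, 114, 117, 112, 116, 119, 116, 116, 116]
```

```bash

python3 -m inch '{"series":[{"rx":0,"ry":0,"rz":0,"dx":-0.002,"dy":0,"dz":-0.0003,"jaw":1},{"rx":0,"ry":0,"rz":0,"dx":-0.004,"dy":0,"dz":-0.0006,"jaw":1},{"rx":0,"ry":0,"rz":0,"dx":-0.006,"dy":0,"dz":-0.001,"jaw":1},{"rx":0,"ry":0,"rz":0,"dx":-0.0067,"dy":0,"dz":-0.0011,"jaw":1},{"rx":0,"ry":0,"rz":0,"dx":-0.0067,"dy":0,"dz":-0.0011,"jaw":1},{"rx":0,"ry":0,"rz":0,"dx":-0.0067,"dy":0,"dz":-0.0011,"jaw":1},{"rx":0,"ry":0,"rz":0,"dx":-0.0067,"dy":0,"dz":-0.0011,"jaw":1},{"rx":0,"ry":0,"rz":0,"dx":-0.0067,"dy":0,"dz":-0.0011,"jaw":1}]}' >/dev/null
python3 -c "
from h import *
feel(5)
im=camera('wrist')[:,:,::-1];cv2.imwrite('pics/w6.png',im);sd=camera('side')[:,:,::-1];cv2.imwrite('pics/s6full.png',sd)
cv2.imwrite('pics/w6s6.png',np.vstack([cv2.resize(im[:130,150:370],(660,300)[:2]),cv2.resize(sd[110:210,150:370],(660,300))]))"
```

```text
low end X,y,Z [-0.1098  0.0002  0.038 ] high [0.0876 0.001  0.0703] tilt 0.1618 yaw 1.8189 F [-2.2   7.65 -1.21] Fx 7.96 M [1.59 0.41 0.09] t 18.75
mean F along ex 8.51, z -1.88; moment about tool y 1.669 [0.59 0.63 0.38 0.04 0.03 0.03]
```

View pics/w6s6.png

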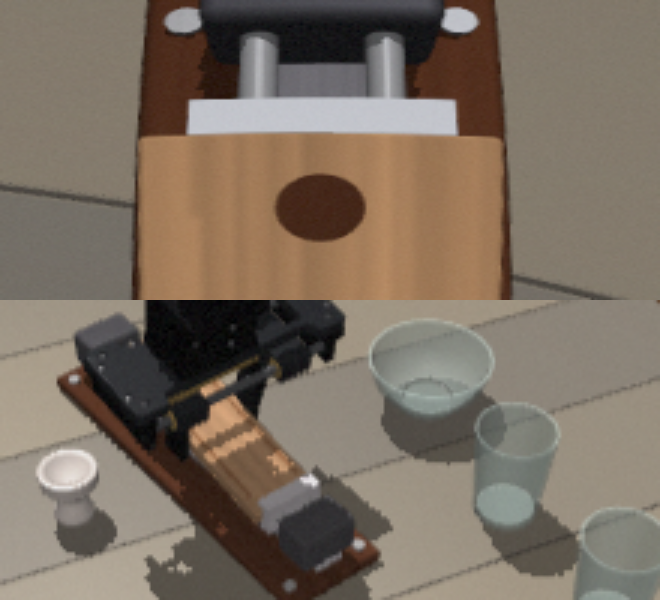

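In the wrist half the high end lies over jaw_b, just inside its lip edge; in the side half the low end sits under jaw_a's lip with that jaw pushed back. Next I'll work out the lowering path.

```bash

python3 -c "
from h import *
for t,Z in((.145,.038),(.125,.038),(.1,.038),(.07,.0378),(.04,.0377),(.02,.0376),(0,.0375)): bp(-.1117+.012*np.sin(t),Z,t,.0004)"
```

```text
d [-0.0003  0.0002  0.0017] r [-0.0004 -0.0168  0.0039] t 18.85
d [-0.0008  0.0002  0.0036] r [-0.0004 -0.0368  0.0039] t 18.85
d [-0.0014  0.0002  0.0061] r [-0.0003 -0.0618  0.0039] t 18.85
d [-0.0023  0.0002  0.0092] r [-0.0002 -0.0918  0.0039] t 18.85
d [-0.0032  0.0002  0.0122] r [-0.0002 -0.1218  0.0039] t 18.85
d [-0.0039  0.0002  0.0142] r [-1.000e-04 -1.418e-01  3.900e-03] t 18.85
d [-0.0047  0.0002  0.0162] r [-1.000e-04 -1.618e-01  3.900e-03] t 18.85
```

```bash

python3 -m inch '{"series":[{"rx":0,"ry":-0.017,"rz":0.002,"dx":-0.0003,"dy":0,"dz":0.0017,"jaw":1},{"rx":0,"ry":-0.037,"rz":0.004,"dx":-0.0008,"dy":0.0002,"dz":0.0036,"jaw":1},{"rx":0,"ry":-0.05,"rz":0.004,"dx":-0.0011,"dy":0.0002,"dz":0.0049,"jaw":1},{"rx":0,"ry":-0.062,"rz":0.004,"dx":-0.0014,"dy":0.0002,"dz":0.0061,"jaw":1},{"rx":0,"ry":-0.077,"rz":0.004,"dx":-0.0018,"dy":0.0002,"dz":0.0077,"jaw":1},{"rx":0,"ry":-0.092,"rz":0.004,"dx":-0.0023,"dy":0.0002,"dz":0.0092,"jaw":1},{"rx":0,"ry":-0.092,"rz":0.004,"dx":-0.0023,"dy":0.0002,"dz":0.0092,"jaw":1},{"rx":0,"ry":-0.092,"rz":0.004,"dx":-0.0023,"dy":0.0002,"dz":0.0092,"jaw":1}]}' >/dev/null
python3 -c "
from h import *
feel(4)
cv2.imwrite('pics/w7.png',camera('wrist')[:,:,::-1])
for t,Z in((.05,.0377),(.03,.0376),(.015,.0375),(0,.0375)): bp(-.1117+.012*np.sin(t),Z,t,.0004)"
```

```text
low end X,y,Z [-0.1107  0.0003  0.0377] high [0.0888 0.0003 0.0517] tilt 0.0701 yaw 1.8152 F [-2.79  9.69 -2.25] Fx 10.08 M [1.83 0.45 0.04] t 19.85
mean F along ex 9.37, z -2.23; moment about tool y 1.876 [0.4  0.45 0.44 0.01 0.03 0.04]
d [-0.0006 -0.0001  0.002 ] r [-0.     -0.0201  0.0002] t 19.9
d [-0.0011 -0.0001  0.0041] r [-0.     -0.0401  0.0002] t 19.9
d [-0.0015 -0.0001  0.0057] r [-0.     -0.0551  0.0002] t 19.9
d [-0.0019 -0.0001  0.0071] r [-0.     -0.0701  0.0002] t 19.9
```

View pics/w7.png

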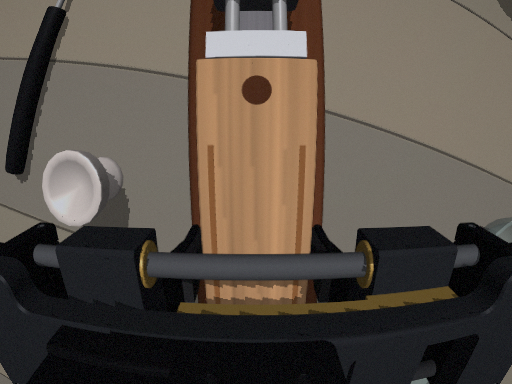

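The far jaw's lip (rows 31–56) is fully visible ahead of the board end at row 58, so the board is inside it with no jamming. I'll finish lowering.

```bash

python3 -m inch '{"series":[{"rx":0,"ry":-0.01,"rz":0,"dx":-0.0003,"dy":0,"dz":0.001,"jaw":1},{"rx":0,"ry":-0.02,"rz":0,"dx":-0.0006,"dy":0,"dz":0.002,"jaw":1},{"rx":0,"ry":-0.03,"rz":0,"dx":-0.0009,"dy":0,"dz":0.0031,"jaw":1},{"rx":0,"ry":-0.04,"rz":0,"dx":-0.0011,"dy":0,"dz":0.0041,"jaw":1},{"rx":0,"ry":-0.055,"rz":0,"dx":-0.0015,"dy":0,"dz":0.0057,"jaw":1},{"rx":0,"ry":-0.07,"rz":0,"dx":-0.0019,"dy":0,"dz":0.0071,"jaw":1},{"rx":0,"ry":-0.07,"rz":0,"dx":-0.0019,"dy":0,"dz":0.0071,"jaw":1},{"rx":0,"ry":-0.07,"rz":0,"dx":-0.0019,"dy":0,"dz":0.0071,"jaw":1}]}' >/dev/null
python3 -c "
from h import *
feel(4)
im=camera('wrist')[:,:,::-1];sd=camera('side')[:,:,::-1]
cv2.imwrite('pics/f8.png',np.vstack([cv2.resize(im[:130,150:370],(660,300)),cv2.resize(sd[110:210,150:370],(660,300))]))"
```

```text
low end X,y,Z [-0.1117  0.0002  0.0379] high [0.0883 0.0002 0.0379] tilt 0.0 yaw 1.8151 F [-4.8   6.98  2.22] Fx 7.94 M [1.75 0.96 0.07] t 20.9
mean F along ex 8.39, z 2.73; moment about tool y 1.901 [0.18 0.63 0.84 0.03 0.01 0.02]
```

View pics/f8.png

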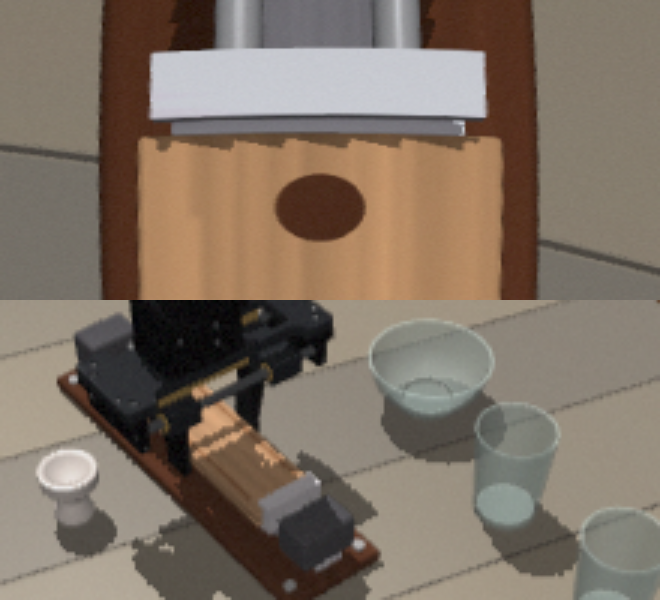

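The board is flat, with the lip's shadow on it and about a 2 mm gap, and rests lightly on both ledges. I'll ease it back so the springs don't snap it, then let go.

```bash

python3 -m inch '{"series":[{"rx":0,"ry":0,"rz":0,"dx":0.001,"dy":0,"dz":-0.0003,"jaw":1},{"rx":0,"ry":0,"rz":0,"dx":0.003,"dy":0,"dz":-0.0003,"jaw":1},{"rx":0,"ry":0,"rz":0,"dx":0.005,"dy":0,"dz":-0.0003,"jaw":1},{"rx":0,"ry":0,"rz":0,"dx":0.007,"dy":0,"dz":-0.0003,"jaw":1},{"rx":0,"ry":0,"rz":0,"dx":0.009,"dy":0,"dz":-0.0003,"jaw":1},{"rx":0,"ry":0,"rz":0,"dx":0.0095,"dy":0,"dz":-0.0003,"jaw":1},{"rx":0,"ry":0,"rz":0,"dx":0.0095,"dy":0,"dz":-0.0003,"jaw":1},{"rx":0,"ry":0,"rz":0,"dx":0.0095,"dy":0,"dz":-0.0003,"jaw":1}]}' >/dev/null
python3 -c "
from h import *
feel(4)"
```

```text
low end X,y,Z [-0.1039  0.0002  0.0381] high [ 0.0961 -0.0001  0.0377] tilt -0.0019 yaw 1.8138 F [-1.43  3.73  4.45] Fx 3.97 M [0.89 0.44 0.02] t 22.0
mean F along ex 4.19, z 3.84; moment about tool y 0.984 [0.4  0.46 0.63 0.02 0.02 0.02]
```

```bash

python3 -m inch '{"series":[{"rx":0,"ry":0,"rz":0,"dx":0,"dy":0,"dz":0,"jaw":0.3},{"rx":0,"ry":0,"rz":0,"dx":0,"dy":0,"dz":0,"jaw":0},{"rx":0,"ry":0,"rz":0,"dx":0,"dy":0,"dz":0,"jaw":-0.5},{"rx":0,"ry":0,"rz":0,"dx":0,"dy":0,"dz":0,"jaw":-1},{"rx":0,"ry":0,"rz":0,"dx":0,"dy":0,"dz":0,"jaw":-1},{"rx":0,"ry":0,"rz":0,"dx":0,"dy":0,"dz":0,"jaw":-1},{"rx":0,"ry":0,"rz":0,"dx":0,"dy":0,"dz":0,"jaw":-1},{"rx":0,"ry":0,"rz":0,"dx":0,"dy":0,"dz":0,"jaw":-1}]}'
python3 -m inch '{"series":[{"rx":0,"ry":0,"rz":0,"dx":0,"dy":0,"dz":-0.01,"jaw":-1},{"rx":0,"ry":0,"rz":0,"dx":0,"dy":0,"dz":-0.03,"jaw":-1},{"rx":0,"ry":0,"rz":0,"dx":0,"dy":0,"dz":-0.06,"jaw":-1},{"rx":0,"ry":0,"rz":0,"dx":0,"dy":0,"dz":-0.09,"jaw":-1},{"rx":0,"ry":0,"rz":0,"dx":0,"dy":0,"dz":-0.12,"jaw":-1},{"rx":0,"ry":0,"rz":0,"dx":-0.03,"dy":0,"dz":-0.14,"jaw":-1},{"rx":0,"ry":0,"rz":0,"dx":-0.06,"dy":0,"dz":-0.16,"jaw":-1},{"rx":0,"ry":0,"rz":0,"dx":-0.08,"dy":0,"dz":-0.17,"jaw":-1}]}'
python3 -c "
from h import *
s=read_state();im=camera('wrist')[:,:,::-1];sd=camera('side')[:,:,::-1];tp=camera('top')[:,:,::-1]
print(list(s['ee_pos']),list(s['tcp_rot']))
cv2.imwrite('pics/w9.png',im)
cv2.imwrite('pics/f9.png',np.vstack([cv2.resize(im[:150,150:370],(660,330)),cv2.resize(sd[110:200,150:370],(660,270))]))"
```

```text
time: 22.8
ee_pos: [0.4904, 0.1864, 0.0289]
tcp_rot: [-3.141, 0.002, 1.814]
wrist_force: [0.0, -0.1, -0.4]
width: 0.0859
gripper_force: 0.0
time: 23.6
ee_pos: [0.5106, 0.1076, 0.2018]
tcp_rot: [3.139, 0.003, 1.813]
wrist_force: [-0.0, -0.4, -0.6]
width: 0.0869
gripper_force: 0.0
[np.float64(0.5106024800102636), np.float64(0.10756281573603463), np.float64(0.20178096846547766)] [np.float64(3.1389925282837563), np.float64(0.0029852067025841755), np.float64(1.8127464353334812)]
```

View pics/f9.png

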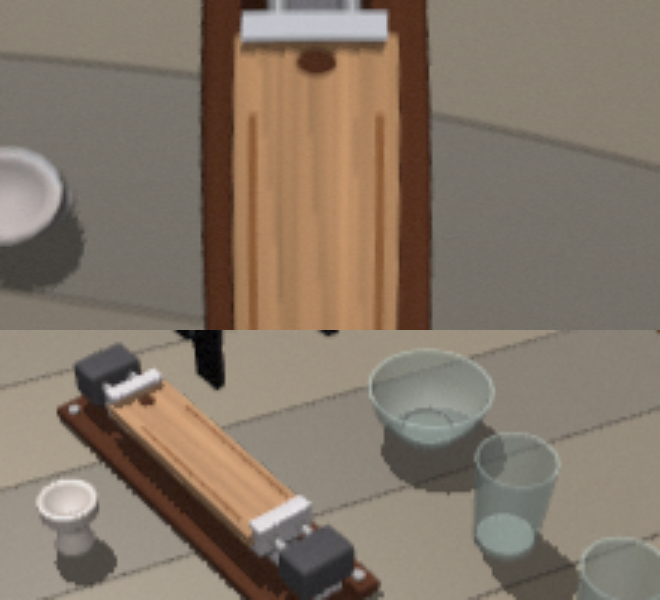

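The board lies flat under both lips (far lip at about (315,25), near lip at about (280,518)), and nothing else has moved. One quick check of the centring.

```bash
python3 - <<'E'
from h import *
P=[.5106,.10756,.20178];Q=[3.13899,.002985,1.81275]
for u,v in((257,5),(257,19)): print(np.round(hx(wplane(u,v,.0575,P,Q)),4))
for u,v in((228,40),(282,40),(228,120),(283,120)): print(np.round(hx(wplane(u,v,.0495,P,Q)),4))
E
```

```text
[ 0.1081 -0.0016  0.0575]
[ 0.0917 -0.0016  0.0575]
[0.0707 0.0288 0.0495]
[ 0.0705 -0.0277  0.0495]
[-0.016   0.0291  0.0495]
[-0.0162 -0.0286  0.0495]
```

```bash
python3 -c "
from workcell import *
print(sign_off())"
```

```text
the job is handed in; nothing more can be done
None
```

The board is in the sprung holder, flat and square under both lips and centred by the springs to within the camera's accuracy; I handed the job in at about 24 s with nothing else touched. I eased the board back about 8 mm before letting go so the springs wouldn't snap it.

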